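# Put the printing blocks away

## Robot

A 6-joint arm with a two-finger parallel gripper is mounted at the origin on the work surface. World frame = base frame: x ahead of the robot, y to its left, z up, the work surface at z = 0. Lengths are in m, angles in degrees, forces in N, time in s.
With the tool pointing down it reaches from about 0.375 to 0.9 m from the base axis. Payload 3.1 kg.
Tool frame: the origin (TCP) lies on the centre line of the jaws, within the pads' length; the fingertips stand 25 mm ahead of it and the grasp point (between the pads) lies 6 mm ahead of it; z points along the fingers, y is the line along which they close (so a half turn about z gives the same grasp; the last joint's range is limited). The gripper opens to 87 mm and grips with 3 to 60 N. Pads are 19 mm wide; open, the fingers measure 117 mm over their backs; the gripper's body (75 mm by 190 mm) begins 51 mm behind the grasp point.
Start: joints at [-77.206, 30.224, 82.088, -0, 67.689, -10.227], TCP at [0.244, -0.575, 0.248] pointing down, gripper open.
Joint ranges: [-176.69, 176.69], [-43.24, 126.21], [12.49, 139.97], [-82, 262], [0, 151.66], [-163.58, 163.58]. Speed limits (degrees/s): [159.86, 159.86, 180, 180, 180, 180].

## Interface

Orientations are given as a 3x3 rotation matrix whose columns are the frame's x, y, z axes.
In Python, from rig import bot, cams, models gives the robot as it stands. The module is installed in compiled form; this text tells all that it offers.
- The arm moves only by the shell command python3 -m handwheel 'ROWS' [OPENING]. ROWS is JSON, a list of rows, each a list of 6 numbers: the shift along the world's x, y, z each as a share of 1 m, from -1 to 1, then the turn, a rotation vector about the world's x, y, z each as a share of 2 rad, from -1 to 1. In form: [[dx, dy, dz, wx, wy, wz], ...]. A call has exactly 8 rows; each row is the pose to reach, as a shift and turn from the pose commanded when the call began; what a row does not reach only later rows make up. A row lasts 1/12 s, in which the tool goes at most 41.7 mm and 7.16 degrees, less where a joint would pass 70% of its speed; a pose out of reach is approached as far as the arm can. A call with a number of a shift or a turn outside -1 to 1 is refused whole. A call with a gripper value outside its range is refused whole. OPENING is the opening, from -1 (shut) to 1 (fully open), so that 0 is half open, set as the call begins (- or left out, the last holds). The fingers move at their own pace and stop on an object; the grip force is fixed at half the most. Time passes only in rows, so rows that repeat a pose let the fingers close, or fill a call up. It gives the time, the measured TCP pose, the force, the opening and the grip force at its end, in the units of the state.
- bot.read_state(): the state, without advancing time (a new reading comes with each control period).
- cams.capture(name): name is "side" or "top" or "wrist"; returns (picture, depth): 400x640x3 uint8, blue, green, red; 400x640 float32, m along the optical axis (not along the pixel's ray), 0 where there is no reading.
- cams.calibration(name): a dict with "mtx" (3x3 intrinsics, pixels), "R" (3x3) and "t" (3): a world point X has camera coordinates R X + t; the wrist camera has in their place "tool_from_camera" (4x4, takes a point from camera to tool coordinates, whose origin is the TCP and whose axes are the flange's). Camera axes: x right, y down, z forward; pixel columns grow to the right and rows downward; lengths in m; the calibration is good to about 2 mm. A picture is of the moment at which its call begins: read the wrist's pose just before it. calibration takes no time and is no camera call.
- bot.hand_in(): hands the job in; it is judged then, once.
Trained networks look in the newest picture that a camera, given by its name, has taken for a name from the list of things; names that differ only in an ending like _2 or _b are one class to them, and where a whole thing is asked for, a point or a joint stands for the part that bears it (a point fixed in the world has none). Each returns a list of dicts, best first, with "conf" (0 to 1); they miss things now and then, are a little off and sometimes report something else, mostly with a low value. They report only what shows in the picture. A call takes as long as a camera call.
- models.spot_in(query, camera): "position" ([column, row] in pixels, amid what is visible of it).
- models.tip_of(query, camera): "position" ([column, row] in pixels: a listed point, or the origin of a listed thing).
The state is a dict: "time_s": time; "joint_positions": joint angles; "qvel": joint speeds; "tau": joint torques, N m; "position": TCP position; "tcp_rot": TCP orientation; "force": force on the tool from outside, world axes, zero at the start; "moment": the same for the moment, N m; "opening": opening from 0.0 (shut) to 1.0 (fully open); "grasp_force": force on a finger pad.
Only numpy, scipy, OpenCV 4.12 (cv2) and the standard library are available. Lean on these libraries where they do the work, as an engineer would, in place of code of your own. Each camera call takes 0.05 s, during which the arm holds its last target. There are 200 camera calls.

## Task

Printing is finished: take the stack of four carved wooden printing blocks apart and put each block away in the low cork-lined tray of its own outline (long, hexagonal, round, small square), lying flat on the cork inside the lip with its carved face up. Set the blocks down gently, do not drop them, and leave the ink jar and the paste pot standing where they are.

Things in the scene. Friction and masses are not known exactly. Their poses are not given: they have to be found in the camera images.
- square_block: small square solid printing block of plain pale wood, 26 mm thick like all four, dark carved pattern on its top face; 30 x 30 mm. Origin: centre of its underside; z is up. x and y are square to its sides. It starts on top of the stack, roughly centred on the round block (underside 78 mm above the bench), turned any way. Loose, about 16 g.
- round_block: round solid printing block of plain pale wood, 26 mm thick like all four, dark carved pattern on its top face; 50 mm in diameter. Origin: centre of its underside; z is up. It starts third from below in the stack, on the hexagonal block (underside 52 mm above the bench). Loose, about 32 g.
- hex_block: regular hexagonal solid printing block of plain pale wood, 26 mm thick like all four, dark carved pattern on its top face; 62 mm across flats, 72 mm across corners. Origin: centre of its underside; z is up. x is square to one pair of flats (the others lie at 60 degree steps). It starts second from below, on the long block (underside 26 mm above the bench), within 15 mm of its middle. Loose, about 55 g.
- long_block: oblong solid printing block of plain pale wood, 26 mm thick like all four, dark carved pattern on its top face; 68 mm (its x) by 140 mm (its y). Origin: centre of its underside; z is up. It starts lowest in the stack, flat on the bench, long side up to 35 degrees off the world y axis. Loose, about 150 g.
- square_tray: square low tray fixed to the bench, brown wooden lip 7 mm wide standing 8 mm above the bench, cork floor 3 mm above the bench; inside 50 x 50 mm (outside 64 x 64 mm), so the small square block has 10 mm of play all round. Origin: centre of its underside, on the bench; x and y are square to its sides.
- round_tray: round low tray fixed to the bench, brown wooden lip 7 mm wide standing 8 mm above the bench, cork floor 3 mm above the bench; inside 70 mm in diameter (outside 84 mm), for the round block with 10 mm of play all round. Origin: centre of its underside, on the bench.
- hex_tray: hexagonal low tray fixed to the bench, brown wooden lip 7 mm wide standing 8 mm above the bench, cork floor 3 mm above the bench; inside 82 mm across flats (outside 96 mm), for the hexagonal block with 10 mm of play all round. Origin: centre of its underside, on the bench; x is square to one pair of flats.
- long_tray: oblong low tray fixed to the bench, brown wooden lip 7 mm wide standing 8 mm above the bench, cork floor 3 mm above the bench; inside 88 mm (its x) by 160 mm (its y), outside 102 x 174 mm, for the long block with 10 mm of play all round. Origin: centre of its underside, on the bench; long side up to 35 degrees off the world y axis.
- ink_jar: brown glass jar with a black cap, 42 mm in diameter, 48 mm tall, standing loose among the stack and the trays. Origin: centre of its underside. Not to be disturbed.
- paste_pot: squat white ceramic pot with a small knob on its lid, 46 mm in diameter, 48 mm tall, standing loose on the left of the work area. Origin: centre of its underside. Not to be disturbed.

How it is judged (in metres and radians):
At the end, for the whole second after the job is handed in: Each block lies flat (0.06 rad), carved face up, on the cork of the tray of its own outline (centres within 15 mm, underside under 6 mm above the bench), released and at rest; ink jar and paste pot upright within 30 mm of where they stood (horizontal distance between long_block and long_tray below 0.015 m and z of long_block in the frame of long_tray between 0 and 0.006 m and angle between each of long_block, hex_block, round_block, square_block's own z axis and vertical below 0.06 rad and linear speed of each of long_block, hex_block, round_block, square_block below 0.02 m/s and angular speed of each of long_block, hex_block, round_block, square_block below 0.2 rad/s and contact force between each of long_block, hex_block, round_block, square_block and the fingers below 0.02 N and horizontal distance between hex_block and hex_tray below 0.015 m and z of hex_block in the frame of hex_tray between 0 and 0.006 m and horizontal distance between round_block and round_tray below 0.015 m and z of round_block in the frame of round_tray between 0 and 0.006 m and horizontal distance between square_block and square_tray below 0.015 m and z of square_block in the frame of square_tray between 0 and 0.006 m and distance of each of ink_jar, paste_pot from where it was at the start of the episode below 0.03 m and angle between each of ink_jar, paste_pot's own z axis and vertical below 0.2 rad); the robot touches nothing.
It fails at once if a block is dropped (falls free, touching nothing, faster than 0.7 m/s: from more than about 25 mm) ((linear speed of long_block above 0.7 m/s and contact force between long_block and anything else below 0.05 N) or (linear speed of hex_block above 0.7 m/s and contact force between hex_block and anything else below 0.05 N) or (linear speed of round_block above 0.7 m/s and contact force between round_block and anything else below 0.05 N) or (linear speed of square_block above 0.7 m/s and contact force between square_block and anything else below 0.05 N)).
It fails at once if the ink jar is shifted more than 30 mm or tipped over (distance of ink_jar from where it was at the start of the episode above 0.03 m or angle between ink_jar's own z axis and vertical above 0.35 rad).
It fails at once if the paste pot is shifted more than 30 mm or tipped over (distance of paste_pot from where it was at the start of the episode above 0.03 m or angle between paste_pot's own z axis and vertical above 0.35 rad).
It also fails if it takes over 120 s, if anything falls off the work surface, if the arm or the gripper's body presses on something with over 40 N, if the wrist force passes 120 N, or if a joint passes its speed limit or range.

## Working session

There is one attempt and no reset: what is moved stays moved. The work goes in short steps, Python scripts to look and compute and a shell command to move; the robot and the scene stay as the last step left them, time stands still between calls to the robot, and variables do not carry over. Pictures are saved under pics/ and viewed, at most 14 in all, crops included, and the job is handed in when it is done.

```bash
mkdir -p pics; cat > h.py <<'E'
import numpy as np, cv2, json
from rig import bot, cams, models
def shot(n, f=None):
    im,d=cams.capture(n)
    if f: cv2.imwrite('pics/'+f,im)
    return im,d
def ray(n,px):
    c=cams.calibration(n); R=np.array(c['R']);t=np.array(c['t']).ravel();K=np.array(c['mtx'])
    v=R.T@np.linalg.inv(K)@np.array([px[0],px[1],1.]); return -R.T@t, v
def at_z(n,px,z):
    o,v=ray(n,px); return o+v*(z-o[2])/v[2]
def cloud(n,d):
    c=cams.calibration(n); R=np.array(c['R']);t=np.array(c['t']).ravel();K=np.array(c['mtx'])
    r,cc=np.mgrid[:d.shape[0],:d.shape[1]]
    P=np.stack([(cc-K[0,2])/K[0,0]*d,(r-K[1,2])/K[1,1]*d,d],-1)
    return (P-t)@R
E
python3 - <<'E'
from h import *
s=bot.read_state(); print(s)
for n in('top','side'):
    im,d=shot(n,n+'0.png'); np.save(n+'0.npy',d)
    c=cams.calibration(n); print(n,c['mtx'],ray(n,(320,200)))
    for q in 'square_block round_block hex_block long_block square_tray round_tray hex_tray long_tray ink_jar paste_pot'.split():
        r=models.spot_in(q,n)[:2]
        print(q,[(np.round(x['position'],1).tolist(),round(x['conf'],2),np.round(at_z(n,x['position'],0.005),3)[:2].tolist()) for x in r])
E
```

```text
{'time_s': 0.0, 'joint_positions': array([-7.72060272e+01,  3.02786793e+01,  8.21563940e+01, -1.49753357e-03,
        6.76867842e+01, -1.02296108e+01]), 'qvel': array([ 0.04350377, -0.1164449 ,  0.02719797, -0.12318792,  0.10399656,
       -0.00193174]), 'tau': array([-5.29812842e-04, -4.40039062e+01, -1.76592278e+01,  6.31661760e-02,
        5.79477358e-02, -1.60171389e-04]), 'position': array([ 0.24429068, -0.57455281,  0.24657459]), 'tcp_rot': array([[ 9.20340142e-01,  3.91118624e-01, -4.94553449e-04],
       [ 3.91118776e-01, -9.20337886e-01,  2.06865491e-03],
       [ 3.53933187e-04, -2.09729530e-03, -9.99997738e-01]]), 'force': array([-0.42599345, -0.05123159, -0.0902144 ]), 'moment': array([ 0.02117605,  0.05101772, -0.03173952]), 'grasp_force': 0.0, 'opening': 0.9995463052526358}
top [[479.90320938   0.         314.66247409]
 [  0.         479.90320938 200.94633741]
 [  0.           0.           1.        ]] (array([0.34200813, 0.01195144, 1.08884418]), array([ 0.19483771, -0.00638928, -0.98087972]))
square_block [([192.4, 171.7], 0.72, [0.629, 0.302])]
round_block []
hex_blo
[... 645 characters left out ...]
, 0.68926341]), array([ 0.11906274, -0.77752079, -0.61775902]))
square_block [([263.7, 272.9], 0.72, [0.628, 0.217])]
round_block [([262.1, 285.1], 0.64, [0.623, 0.25]), ([264.8, 271.3], 0.61, [0.627, 0.212])]
hex_block [([267.3, 294.6], 0.89, [0.606, 0.273])]
long_block [([312.8, 146.1], 0.38, [0.613, -0.323])]
square_tray [([268.6, 213.2], 0.64, [0.668, 0.021])]
round_tray [([311.6, 146.3], 0.81, [0.616, -0.321])]
hex_tray [([353.0, 266.6], 0.82, [0.44, 0.169]), ([348.2, 330.0], 0.51, [0.434, 0.331])]
long_tray [([373.1, 185.1], 0.96, [0.412, -0.143])]
ink_jar [([345.2, 207.7], 0.8, [0.478, -0.032]), ([261.7, 285.5], 0.68, [0.623, 0.252])]
paste_pot [([347.1, 331.6], 0.59, [0.435, 0.335])]
```

View pics/top0.png

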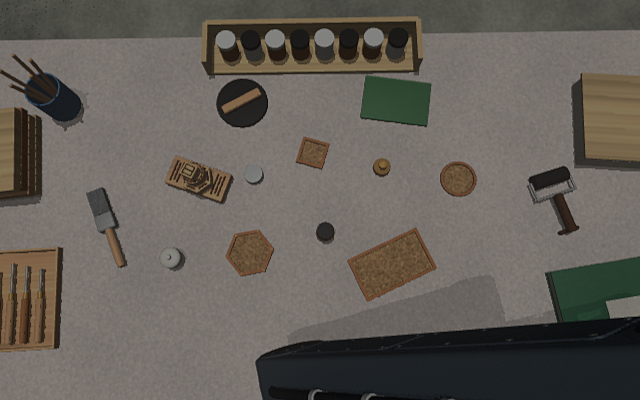

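View pics/side0.png

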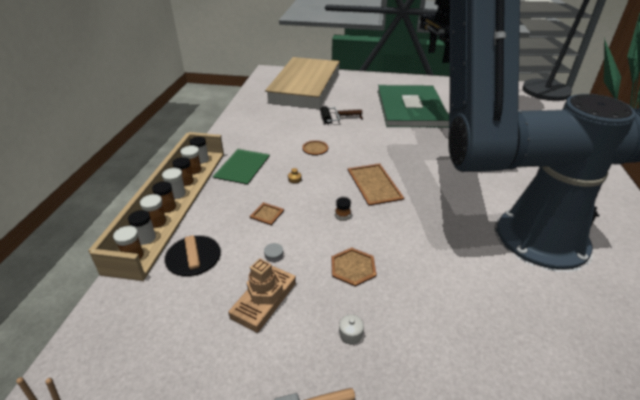

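The top view shows the stack at about (198,178), pot (170,257) and jar (325,232). The trays are square (312,152), round (458,178), hex (250,253) and long (392,264). An unlisted grey tin stands at (254,175). The side view confirms all four blocks are stacked.

```bash
cat > meas.py <<'E'
from h import *
def trays(im,d):
    P=cloud('top',d)
    hsv=cv2.cvtColor(im,cv2.COLOR_BGR2HSV)
    m=((hsv[...,1]>70)&(hsv[...,0]<25)).astype(np.uint8)*255
    m=cv2.morphologyEx(m,cv2.MORPH_CLOSE,np.ones((3,3)))
    for n,(c,r) in dict(square=(312,152),round=(458,178),hex=(250,253),long=(392,264)).items():
        cs,_=cv2.findContours(m,cv2.RETR_EXTERNAL,cv2.CHAIN_APPROX_NONE)
        k=max(cs,key=lambda q:cv2.pointPolygonTest(q,(c,r),True))
        w=np.array([at_z('top',p,0.007)[:2] for p in k[:,0].astype(float)])*1000
        w=w.astype(np.float32)
        M=cv2.moments(w); ctr=np.array([M['m10'],M['m01']])/M['m00']
        hull=cv2.convexHull(w); a6=cv2.minAreaRect(w)
        # hex direction by 6-fold harmonic
        print(n,'n',len(k),'ctr',ctr.round(1),'area',round(M['m00']),'rect',np.round(a6[0],1),np.round(a6[1],1),round(a6[2],1),'floor z',round(float(np.median(P[r-2:r+3,c-2:c+3,2])),4))
        if n=='hex':
            q=w-ctr; h=lambda t:max(np.ptp(q@[np.cos(t+i*np.pi/3),np.sin(t+i*np.pi/3)]) for i in range(3))
            A=np.radians(np.arange(0,60,1)); b=min(A,key=h); print(' hex flat dir',np.degrees(b),h(b))
E
python3 - <<'E'
from meas import *
im=cv2.imread('pics/top0.png'); d=np.load('top0.npy')
trays(im,d)
for cam in('top','side'):
    P=cloud(cam,np.load(cam+'0.npy'))
    near=(abs(P[...,0]-.61)<.12)&(abs(P[...,1]-.28)<.10)
    for n,z in(('long',.026),('hex',.052),('round',.078),('square',.104)):
        m=near&(abs(P[...,2]-z)<.006); q=(P[m][:,:2]*1000).astype(np.float32)
        if len(q)<5: print(cam,n,len(q));continue
        a=cv2.minAreaRect(q); c=cv2.minEnclosingCircle(q)
        print(cam,n,len(q),'z',P[m][:,2].mean().round(4),'rect',np.round(a[0],1),np.round(a[1],1),round(a[2],1),'circ',np.round(c[0],1),round(c[1],1))
for n,px in(('jar',(325,232)),('pot',(170,257)),('tin',(254,175)),('brass',(382,167))):
    P=cloud('top',np.load('top0.npy'))[px[1]-6:px[1]+7,px[0]-6:px[0]+7].reshape(-1,3); m=P[:,2]>P[:,2].max()-.02; print(n,np.median(P[m],0).round(3),P[:,2].max())
cv2.imwrite('pics/z.png',cv2.resize(im[130:310,140:490],None,fx=2.2,fy=2.2,interpolation=cv2.INTER_CUBIC))
E
```

```text
square n 99 ctr [671.   21.3] area 3872 rect [671.1  21.2] [64.4 64.6] 72.7 floor z 0.0011
round n 101 ctr [ 603.1 -315.3] area 5134 rect [ 603.1 -316.1] [81.5 78.5] 89.1 floor z 0.0027
hex n 130 ctr [439.3 166.2] area 7700 rect [439.5 166.5] [108.6  95.7] 39.6 floor z 0.0014
 hex flat dir 9.0 96.50471315828136
long n 218 ctr [ 409.2 -152.8] area 17114 rect [ 409.1 -152.8] [102.3 174.2] 24.5 floor z 0.0017
top long 952 z 0.0241 rect [610.5 285. ] [140.5  68.7] 70.4 circ [610.4 285.1] 76.6
top hex 250 z 0.0501 rect [600.2 277.6] [47.  69.8] 37.7 circ [605.8 281.9] 35.0
top round 177 z 0.0764 rect [608.3 280.4] [39.6 48.5] 56.0 circ [610.7 283.7] 24.9
top square 196 z 0.1019 rect [609.3 285.3] [31.  29.6] 63.2 circ [608.7 284.4] 20.2
side long 1177 z 0.0269 rect [606.3 272. ] [173.8  78.9] 74.7 circ [610.8 271.3] 91.6
side hex 318 z 0.0526 rect [601.2 289.3] [62.8 57.5] 36.4 circ [605.5 282.7] 37.3
side round 208 z 0.0785 rect [607.3 292.6] [49.7 34.8] 19.1 circ [609.6 286. ] 24.9
side square 241 z 0.1044 rect [608.4 286.6] [29.7 31.6] 64.1 circ [608.7 287.1] 20.7
jar [0.342 0.012 1.089] 1.0888441758182803
pot [0.429 0.335 0.037] 0.04957281061398134
tin [0.342 0.012 1.089] 1.0888441758182803
brass [0.342 0.012 1.089] 1.0888441758182803
```

View pics/z.png

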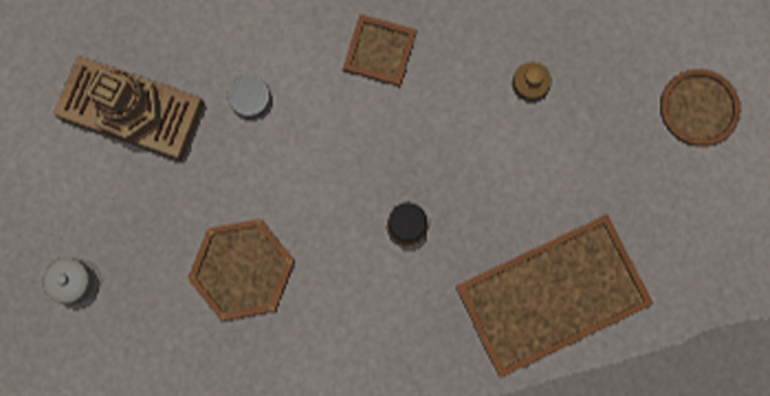

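Everything is measured, so I'm moving to the stack. The plan is to turn +40° so the jaws close along the square block's −27° axis.

```bash
python3 -m handwheel '[[0.016,0.038,0,0,0,0.045],[0.032,0.075,0,0,0,0.09],[0.048,0.113,0,0,0,0.13],[0.064,0.15,0,0,0,0.18],[0.08,0.188,0,0,0,0.22],[0.096,0.226,0,0,0,0.27],[0.112,0.264,0,0,0,0.31],[0.128,0.3,0,0,0,0.351]]' 1
python3 -m handwheel '[[0.016,0.038,0,0,0,0],[0.032,0.075,0,0,0,0],[0.048,0.113,0,0,0,0],[0.064,0.15,0,0,0,0],[0.08,0.188,0,0,0,0],[0.096,0.226,0,0,0,0],[0.112,0.264,0,0,0,0],[0.128,0.3,0,0,0,0]]'
python3 -m handwheel '[[0.016,0.038,0,0,0,0],[0.032,0.075,0,0,0,0],[0.048,0.113,0,0,0,0],[0.064,0.15,0,0,0,0],[0.08,0.188,0,0,0,0],[0.096,0.226,0,0,0,0],[0.109,0.26,0,0,0,0],[0.109,0.26,0,0,0,0]]'
```

```text
time_s: 1.77
position: [0.3728, -0.2731, 0.2478]
tcp_rot: [[0.447, 0.895, 0.0], [0.895, -0.447, -0.0], [0.0, 0.0, -1.0]]
force: [1.0, 0.3, 0.3]
opening: 0.999
grasp_force: 0.0
time_s: 2.43
position: [0.5009, 0.0271, 0.2478]
tcp_rot: [[0.45, 0.893, 0.001], [0.893, -0.45, -0.0], [0.0, 0.001, -1.0]]
force: [0.3, -0.9, -0.5]
opening: 0.999
grasp_force: 0.0
time_s: 3.1
position: [0.6114, 0.2915, 0.2474]
tcp_rot: [[0.446, 0.895, 0.004], [0.895, -0.446, 0.004], [0.006, 0.002, -1.0]]
force: [0.5, -1.3, 0.7]
opening: 1.0
grasp_force: 0.0
```

```bash
cat >> h.py <<'E'
def wcloud(f=None):
    s=bot.read_state(); im,d=shot('wrist',f)
    c=cams.calibration('wrist'); K=np.array(c['mtx']); T=np.array(c['tool_from_camera'])
    r,cc=np.mgrid[:d.shape[0],:d.shape[1]]
    P=np.stack([(cc-K[0,2])/K[0,0]*d,(r-K[1,2])/K[1,1]*d,d],-1)
    P=P@T[:3,:3].T+T[:3,3]
    P=P@np.array(s['tcp_rot']).T+np.array(s['position']); P[d<=0]=np.nan
    return im,P,s
def layer(P,z,c,r=.1,t=.005):
    m=(abs(P[...,2]-z)<t)&(np.hypot(P[...,0]-c[0],P[...,1]-c[1])<r); q=(P[m][:,:2]*1000).astype(np.float32)
    if len(q)<10: print(z,'few');return
    a=cv2.minAreaRect(q); k=cv2.minEnclosingCircle(q)
    print(z,len(q),'z',np.median(P[m][:,2]).round(4),'rect',np.round(a[0],1),np.round(a[1],1),round(a[2],1),'circ',np.round(k[0],1),round(k[1],1))
    return q
E
python3 - <<'E'
from h import *
im,P,s=wcloud('w1.png'); print(s['position'])
for z in(.026,.052,.078,.104): layer(P,z,(.609,.285))
E
```

```text
[0.6114051  0.29147244 0.24741979]
0.026 4123 z 0.0249 rect [609.7 286.3] [139.7  68. ] 70.1 circ [610.1 286.1] 76.6
0.052 814 z 0.0508 rect [605.8 283.4] [70.9 61.9] 64.7 circ [606.2 283.3] 35.5
0.078 752 z 0.077 rect [610.1 285.5] [47.9 49.2] 36.3 circ [609.7 284.7] 25.0
0.104 1038 z 0.1029 rect [608.3 286.5] [30.  29.4] 64.1 circ [608.5 286.2] 20.4
```

View pics/w1.png

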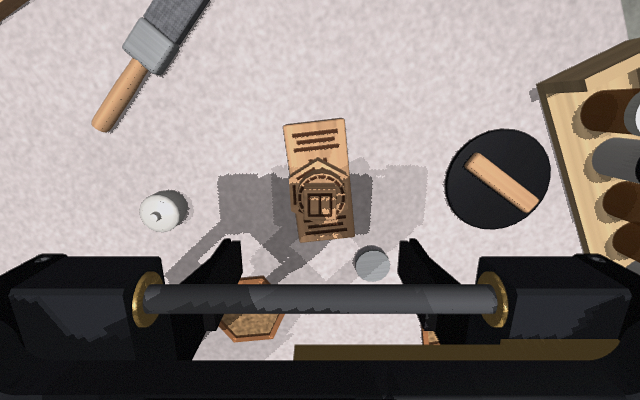

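The wrist view shows the stack upright at (318,180), with the pot at (163,212) and the tin at (372,265). The fits agree with the earlier ones, so I'm descending on the square block.

```bash
python3 -m handwheel '[[0,0.001,-0.025,0,0,0],[0,0.001,-0.05,0,0,0],[0,0.001,-0.075,0,0,0],[0,0.001,-0.1,0,0,0],[0,0.001,-0.12,0,0,0],[0,0.001,-0.133,0,0,0],[0,0.001,-0.14,0,0,0],[0,0.001,-0.14,0,0,0]]' 1
python3 -m handwheel '[[0,0,0,0,0,0],[0,0,0,0,0,0],[0,0,0,0,0,0],[0,0,0,0,0,0],[0,0,0,0,0,0],[0,0,0,0,0,0],[0,0,0,0,0,0],[0,0,0,0,0,0]]' -1
```

```text
time_s: 3.82
position: [0.6085, 0.2848, 0.1061]
tcp_rot: [[0.451, 0.893, -0.003], [0.893, -0.451, -0.001], [-0.002, -0.002, -1.0]]
force: [-0.4, 0.3, -0.4]
opening: 0.999
grasp_force: 0.0
time_s: 4.48
position: [0.6094, 0.2859, 0.1077]
tcp_rot: [[0.45, 0.893, 0.0], [0.893, -0.45, 0.0], [0.0, 0.0, -1.0]]
force: [0.5, 0.2, 0.2]
opening: 0.476
grasp_force: 0.0
```

```bash
python3 -m handwheel '[[0,0,0,0,0,0],[0,0,0,0,0,0],[0,0,0,0,0,0],[0,0,0,0,0,0],[0,0,0,0,0,0],[0,0,0,0,0,0],[0,0,0,0,0,0],[0,0,0,0,0,0]]'
python3 -m handwheel '[[0,0,0.004,0,0,0],[0,0,0.01,0,0,0],[0,0,0.02,0,0,0],[0,0,0.03,0,0,0],[0,0,0.04,0,0,0],[0,0,0.05,0,0,0],[0,0,0.06,0,0,0],[0,0,0.06,0,0,0]]'
```

```text
time_s: 5.15
position: [0.6094, 0.2858, 0.1075]
tcp_rot: [[0.45, 0.893, -0.0], [0.893, -0.45, -0.0], [-0.0, -0.0, -1.0]]
force: [-0.6, 0.6, -1.1]
opening: 0.341
grasp_force: 30.0
time_s: 5.82
position: [0.6111, 0.2864, 0.1709]
tcp_rot: [[0.45, 0.893, 0.005], [0.893, -0.45, 0.002], [0.004, 0.004, -1.0]]
force: [0.5, 0.2, 1.1]
opening: 0.346
grasp_force: 30.0
```

```bash
python3 -m handwheel '[[0.004,-0.015,0,0,0,0.01],[0.012,-0.05,0,0,0,0.02],[0.021,-0.09,0,0,0,0.035],[0.031,-0.13,0,0,0,0.05],[0.04,-0.17,0,0,0,0.06],[0.05,-0.21,0,0,0,0.07],[0.058,-0.247,0,0,0,0.081],[0.062,-0.265,0,0,0,0.081]]'
python3 -m handwheel '[[0,0,-0.01,0,0,0],[0,0,-0.03,0,0,0],[0,0,-0.05,0,0,0],[0,0,-0.07,0,0,0],[0,0,-0.085,0,0,0],[0,0,-0.095,0,0,0],[0,0,-0.1,0,0,0],[0,0,-0.1,0,0,0]]'
python3 - <<'E'
from h import *
shot('side','s2.png')
im=cv2.imread('pics/s2.png'); cv2.imwrite('pics/s2c.png',cv2.resize(im[130:300,180:400],None,fx=3,fy=3))
im,P,s=wcloud(); print(s['position']); 
for z in(.003,.008): layer(P,z,(.671,.021),.047,.002)
q=(np.hypot(P[...,0]-.671,P[...,1]-.021)<.03); print(np.nanpercentile(P[q][:,2],[2,10,50,90]))
E
```

```text
time_s: 6.48
position: [0.6726, 0.0156, 0.1676]
tcp_rot: [[0.303, 0.953, 0.001], [0.953, -0.303, -0.002], [-0.002, 0.002, -1.0]]
force: [0.7, 0.8, -0.6]
opening: 0.345
grasp_force: 30.0
time_s: 7.15
position: [0.6705, 0.0216, 0.0661]
tcp_rot: [[0.3, 0.954, -0.003], [0.954, -0.3, 0.0], [-0.0, -0.003, -1.0]]
force: [-0.4, 0.0, 0.2]
opening: 0.343
grasp_force: 30.0
[0.67126403 0.02133467 0.06724415]
0.003 2892 z 0.002 rect [675.8  33.6] [40.9 63.3] 72.9 circ [677.2  38.4] 35.1
0.008 1989 z 0.0069 rect [674.8  30.5] [47.2 64.1] 72.6 circ [674.8  30.6] 39.5
[0.00121648 0.00217233 0.1026117  0.15115707]
```

View pics/s2c.png

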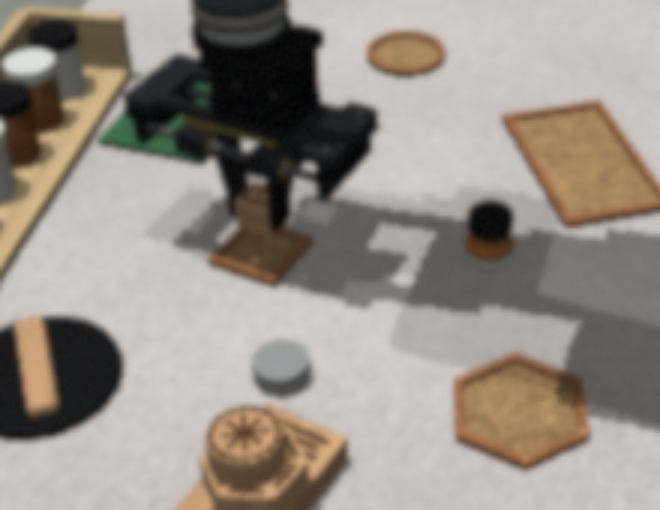

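The side crop shows the square block held over its tray at (255,225), with the rest of the stack undisturbed. I'm lowering and releasing it.

```bash
python3 -m handwheel '[[0,0.001,-0.008,0,0,0],[0,0.001,-0.016,0,0,0],[0,0.001,-0.023,0,0,0],[0,0.001,-0.028,0,0,0],[0,0.001,-0.031,0,0,0],[0,0.001,-0.033,0,0,0],[0,0.001,-0.033,0,0,0],[0,0.001,-0.033,0,0,0]]'
python3 -m handwheel '[[0,0,0,0,0,0],[0,0,0,0,0,0],[0,0,0,0,0,0],[0,0,0,0,0,0],[0,0,0,0,0,0],[0,0,0,0,0,0],[0,0,0,0,0,0],[0,0,0,0,0,0]]' 0.1
python3 -m handwheel '[[0,0,0.01,0,0,0],[0,0,0.03,0,0,0],[0,0,0.06,0,0,0],[0,0,0.09,0,0,0],[0,0,0.12,0,0,0],[0,0,0.15,0,0,0],[0,0,0.18,0,0,0],[0,0,0.18,0,0,0]]' 1
```

```text
time_s: 7.92
position: [0.6715, 0.0217, 0.0345]
tcp_rot: [[0.3, 0.954, 0.0], [0.954, -0.3, 0.0], [0.0, 0.0, -1.0]]
force: [-0.8, -0.9, -0.2]
opening: 0.34
grasp_force: 30.0
time_s: 8.58
position: [0.6714, 0.0218, 0.0346]
tcp_rot: [[0.3, 0.954, 0.0], [0.954, -0.3, 0.0], [0.0, 0.0, -1.0]]
force: [-0.4, 0.2, 0.5]
opening: 0.546
grasp_force: 0.0
time_s: 9.25
position: [0.6754, 0.0215, 0.223]
tcp_rot: [[0.3, 0.954, 0.014], [0.954, -0.3, -0.002], [0.003, 0.014, -1.0]]
force: [0.6, -0.0, 1.5]
opening: 0.98
grasp_force: 0.0
```

```bash
python3 - <<'E'
from h import *
im,P,s=wcloud(); print(s['position'])
layer(P,.028,(.671,.022),.05,.006)
layer(P,.007,(.671,.022),.05,.003)
E
python3 -m handwheel '[[-0.004,0.015,0,0,0,-0.01],[-0.012,0.05,0,0,0,-0.02],[-0.021,0.09,0,0,0,-0.035],[-0.031,0.13,0,0,0,-0.05],[-0.04,0.17,0,0,0,-0.06],[-0.05,0.21,0,0,0,-0.07],[-0.058,0.247,0,0,0,-0.081],[-0.061,0.264,0,0,0,-0.081]]' 1
python3 -m handwheel '[[0,0,-0.02,0,0,0],[0,0,-0.04,0,0,0],[0,0,-0.06,0,0,0],[0,0,-0.06,0,0,0],[0,0,-0.06,0,0,0],[0,0,-0.06,0,0,0],[0,0,-0.06,0,0,0],[0,0,-0.06,0,0,0]]'
python3 - <<'E'
from h import *
im,P,s=wcloud(); print(s['position'])
for z in(.026,.052,.078,.104): layer(P,z,(.609,.285))
E
```

```text
[0.67543536 0.0214817  0.22298786]
0.028 785 z 0.0279 rect [671.1  22.2] [29.8 29.6] 72.7 circ [671.4  22. ] 20.3
0.007 1341 z 0.0068 rect [672.2  22.4] [64.7 64.2] 72.4 circ [672.7  22.3] 44.9
time_s: 9.97
position: [0.6075, 0.2904, 0.2135]
tcp_rot: [[0.448, 0.894, -0.003], [0.894, -0.448, 0.001], [-0.0, -0.003, -1.0]]
force: [0.2, -0.5, 0.3]
opening: 0.998
grasp_force: 0.0
time_s: 10.63
position: [0.6114, 0.2859, 0.1561]
tcp_rot: [[0.45, 0.893, 0.003], [0.893, -0.45, 0.001], [0.002, 0.002, -1.0]]
force: [0.2, -0.1, 0.8]
opening: 0.999
grasp_force: 0.0
[0.61135773 0.28585756 0.15607917]
0.026 6829 z 0.0249 rect [609.6 286.2] [139.9  68. ] 70.1 circ [609.6 286.5] 76.7
0.052 1301 z 0.0508 rect [605.8 283.3] [71.2 62.2] 5.5 circ [605.9 283.3] 35.8
0.078 3531 z 0.077 rect [609.7 284.7] [49.5 48.7] 67.3 circ [609.8 284.7] 25.2
0.104 few
```

The square block sits flat and centred in its tray. Next is the round block.

```bash
python3 -m handwheel '[[0,-0.001,-0.015,0,0,0],[0,-0.001,-0.03,0,0,0],[0,-0.001,-0.045,0,0,0],[0,-0.001,-0.057,0,0,0],[0,-0.001,-0.065,0,0,0],[0,-0.001,-0.07,0,0,0],[0,-0.001,-0.07,0,0,0],[0,-0.001,-0.07,0,0,0]]'
python3 -m handwheel '[[0,0,0,0,0,0],[0,0,0,0,0,0],[0,0,0,0,0,0],[0,0,0,0,0,0],[0,0,0,0,0,0],[0,0,0,0,0,0],[0,0,0,0,0,0],[0,0,0,0,0,0]]' -1
python3 -m handwheel '[[0,0,0,0,0,0],[0,0,0,0,0,0],[0,0,0,0,0,0],[0,0,0,0,0,0],[0,0,0.004,0,0,0],[0,0,0.012,0,0,0],[0,0,0.02,0,0,0],[0,0,0.02,0,0,0]]'
python3 -m handwheel '[[0,0,0.01,0,0,0],[0,0,0.02,0,0,0],[0,0,0.03,0,0,0],[0,0,0.04,0,0,0],[0,0,0.05,0,0,0],[0,0,0.06,0,0,0],[0,0,0.06,0,0,0],[0,0,0.06,0,0,0]]'
```

```text
time_s: 11.35
position: [0.6107, 0.2849, 0.0848]
tcp_rot: [[0.45, 0.893, 0.0], [0.893, -0.45, 0.0], [0.0, 0.0, -1.0]]
force: [0.0, -0.1, -0.7]
opening: 1.002
grasp_force: 0.0
time_s: 12.02
position: [0.6105, 0.2848, 0.0847]
tcp_rot: [[0.45, 0.893, 0.0], [0.893, -0.45, 0.0], [0.0, 0.0, -1.0]]
force: [0.2, 0.5, -0.2]
opening: 0.568
grasp_force: 30.0
time_s: 12.68
position: [0.6119, 0.2853, 0.1069]
tcp_rot: [[0.45, 0.893, 0.004], [0.893, -0.45, 0.001], [0.003, 0.003, -1.0]]
force: [1.2, 0.7, 0.4]
opening: 0.565
grasp_force: 30.0
time_s: 13.35
position: [0.6109, 0.2849, 0.1657]
tcp_rot: [[0.45, 0.893, 0.002], [0.893, -0.45, 0.001], [0.001, 0.001, -1.0]]
force: [-0.0, -0.4, -0.7]
opening: 0.563
grasp_force: 30.0
```

```bash
python3 -m handwheel '[[0,-0.015,0,0,0,0],[-0.001,-0.045,0,0,0,0],[-0.001,-0.083,0,0,0,0],[-0.002,-0.121,0,0,0,0],[-0.002,-0.159,0,0,0,0],[-0.003,-0.197,0,0,0,0],[-0.003,-0.235,0,0,0,0],[-0.004,-0.273,0,0,0,0]]'
python3 -m handwheel '[[0,-0.038,0,0,0,0],[-0.001,-0.076,0,0,0,0],[-0.001,-0.114,0,0,0,0],[-0.002,-0.152,0,0,0,0],[-0.002,-0.19,0,0,0,0],[-0.003,-0.228,0,0,0,0],[-0.003,-0.266,0,0,0,0],[-0.003,-0.3,0,0,0,0]]'
python3 -m handwheel '[[0,-0.018,0,0,0,0],[0,-0.027,-0.01,0,0,0],[0,-0.027,-0.03,0,0,0],[0,-0.027,-0.05,0,0,0],[0,-0.027,-0.06,0,0,0],[0,-0.027,-0.07,0,0,0],[0,-0.027,-0.07,0,0,0],[0,-0.027,-0.07,0,0,0]]'
python3 - <<'E'
from h import *
im,P,s=wcloud('w3.png'); print(s['position'],s['opening'])
layer(P,.007,(.604,-.315),.055,.002)
m=(abs(P[...,2]-.007)<.002)&(np.hypot(P[...,0]-.604,P[...,1]+.315)<.055)
# circle fit to outer lip edge
q=P[m][:,:2]; a=np.degrees(np.arctan2(q[:,1]+.315,q[:,0]-.604)).astype(int)//6
o=np.array([max(q[a==k],key=lambda p:np.hypot(p[0]-.604,p[1]+.315)) for k in set(a)])
A=np.c_[2*o,np.ones(len(o))]; x=np.linalg.lstsq(A,(o**2).sum(1),rcond=None)[0]; print(x[:2],np.sqrt(x[2]+x[0]**2+x[1]**2),len(o))
E
```

```text
time_s: 14.02
position: [0.6052, 0.0091, 0.1637]
tcp_rot: [[0.45, 0.893, -0.002], [0.893, -0.45, -0.0], [-0.001, -0.002, -1.0]]
force: [1.7, -0.5, -1.1]
opening: 0.567
grasp_force: 30.0
time_s: 14.68
position: [0.6016, -0.2913, 0.1635]
tcp_rot: [[0.451, 0.892, -0.002], [0.892, -0.451, 0.0], [-0.0, -0.002, -1.0]]
force: [0.2, -0.1, -0.6]
opening: 0.565
grasp_force: 30.0
time_s: 15.35
position: [0.6034, -0.3142, 0.094]
tcp_rot: [[0.449, 0.893, -0.001], [0.893, -0.449, 0.001], [0.0, -0.001, -1.0]]
force: [-0.8, -0.2, 0.3]
opening: 0.564
grasp_force: 30.0
[ 0.60337932 -0.31417     0.09399972] 0.5644591638207884
0.007 1956 z 0.0067 rect [ 608.8 -307.3] [64.6 82.9] 59.8 circ [ 604.2 -315.1] 41.7
[ 0.6043234  -0.31476316] 0.04124201127719127 43
```

View pics/w3.png

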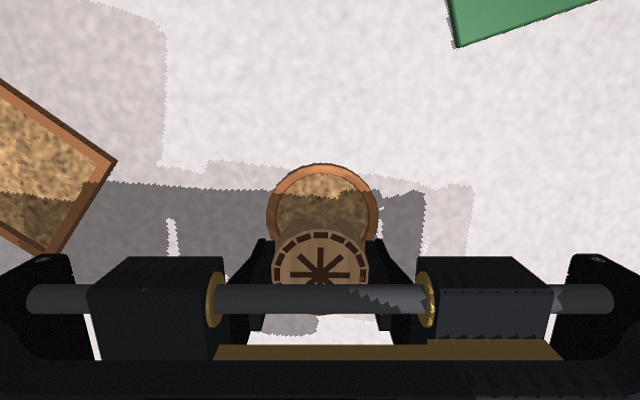

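The wrist view shows the round block held level at (322,262), over its tray at (322,205). Lowering it now.

```bash
python3 -m handwheel '[[0.001,0,-0.015,0,0,0],[0.001,0,-0.03,0,0,0],[0.001,0,-0.042,0,0,0],[0.001,0,-0.05,0,0,0],[0.001,0,-0.054,0,0,0],[0.001,0,-0.057,0,0,0],[0.001,0,-0.057,0,0,0],[0.001,0,-0.057,0,0,0]]'
python3 -m handwheel '[[0,0,0,0,0,0],[0,0,0,0,0,0],[0,0,0,0,0,0],[0,0,0,0,0,0],[0,0,0,0,0,0],[0,0,0,0,0,0],[0,0,0,0,0,0],[0,0,0,0,0,0]]' 0.6
python3 -m handwheel '[[0,0,0.01,0,0,0],[0,0,0.03,0,0,0],[0,0,0.06,0,0,0],[0,0,0.09,0,0,0],[0,0,0.12,0,0,0],[0,0,0.15,0,0,0],[0,0,0.16,0,0,0],[0,0,0.16,0,0,0]]' 1
python3 - <<'E'
from h import *
im,P,s=wcloud(); print(s['position'])
layer(P,.028,(.604,-.315),.05,.006)
layer(P,.007,(.604,-.315),.05,.003)
E
python3 -m handwheel '[[0,0.038,0,0,0,0],[0.001,0.076,0,0,0,0],[0.001,0.114,0,0,0,0],[0.002,0.152,0,0,0,0],[0.002,0.19,0,0,0,0],[0.003,0.228,0,0,0,0],[0.003,0.266,0,0,0,0],[0.003,0.3,0,0,0,0]]'
python3 -m handwheel '[[-0.001,0.038,0,0,0,0],[-0.001,0.076,0,0,0,0],[-0.001,0.114,0,0,0,0],[-0.001,0.152,0,0,0,0],[-0.001,0.19,0,0,0,0],[-0.001,0.228,0,0,0,0],[-0.001,0.266,0,0,0,0],[-0.001,0.298,0,0,0,0]]'
python3 -m handwheel '[[0,0,-0.02,0,0,0],[0,0,-0.04,0,0,0],[0,0,-0.06,0,0,0],[0,0,-0.07,0,0,0],[0,0,-0.07,0,0,0],[0,0,-0.07,0,0,0],[0,0,-0.07,0,0,0],[0,0,-0.07,0,0,0]]'
python3 - <<'E'
from h import *
im,P,s=wcloud(); print(s['position'])
for z in(.026,.052,.078,.104):
  q=layer(P,z,(.609,.285))
  if z==.052:
    for t in range(-40,-8,2):
      u=[np.cos(np.radians(t)),np.sin(np.radians(t))]; p=q@u; print(t,np.ptp(p).round(1),end='; ')
E
```

```text
time_s: 16.07
position: [0.6047, -0.3154, 0.0378]
tcp_rot: [[0.45, 0.893, 0.001], [0.893, -0.45, -0.0], [-0.0, 0.001, -1.0]]
force: [0.2, 0.3, -0.4]
opening: 0.567
grasp_force: 30.0
time_s: 16.73
position: [0.6044, -0.3152, 0.0375]
tcp_rot: [[0.45, 0.893, -0.0], [0.893, -0.45, 0.0], [0.0, -0.0, -1.0]]
force: [0.5, 0.2, -0.2]
opening: 0.797
grasp_force: 0.0
time_s: 17.4
position: [0.6063, -0.3164, 0.2021]
tcp_rot: [[0.45, 0.893, 0.007], [0.893, -0.45, -0.005], [-0.001, 0.008, -1.0]]
force: [0.4, -0.4, 0.1]
opening: 1.001
grasp_force: 0.0
[ 0.60626331 -0.31644877  0.2021083 ]
0.028 1901 z 0.0279 rect [ 604.6 -315.6] [48.9 49.3] 51.7 circ [ 604.7 -315.7] 25.1
0.007 1515 z 0.0066 rect [ 604.5 -315. ] [82.5 82.8] 47.4 circ [ 604.  -315.3] 41.9
time_s: 18.12
position: [0.6054, -0.0126, 0.1949]
tcp_rot: [[0.45, 0.893, -0.005], [0.893, -0.45, 0.001], [-0.001, -0.006, -1.0]]
force: [0.3, -0.5, -0.7]
opening: 0.998
grasp_force: 0.0
time_s: 18.78
position: [0.6044, 0.2851, 0.1945]
tcp_rot: [[0.449, 0.893, -0.005], [0.893, -0.449, -0.001], [-0.003, -0.004, -1.0]]
force: [0.3, 0.4, -1.0]
opening: 1.001
grasp_force: 0.0
time_s: 19.45
position: [0.6074, 0.2828, 0.1287]
tcp_rot: [[0.451, 0.893, 0.002], [0.893, -0.451, 0.001], [0.002, 0.002, -1.0]]
force: [0.1, -0.0, 0.2]
opening: 1.003
grasp_force: 0.0
[0.60740534 0.28279584 0.12873106]
0.026 8285 z 0.0249 rect [609.7 286.1] [139.8  68.1] 70.1 circ [609.9 286.3] 76.5
0.052 6286 z 0.0509 rect [605.7 283.3] [71.6 62.1] 65.5 circ [605.7 283.3] 35.8
-40 68.9; -38 68.2; -36 67.5; -34 66.7; -32 65.9; -30 64.9; -28 63.9; -26 62.8; -24 62.2; -22 63.4; -20 64.5; -18 65.5; -16 66.5; -14 67.4; -12 68.1; -10 68.8; 0.078 few
0.104 381 z 0.1059 rect [607.6 284. ] [ 21.2 104.9] 63.2 circ [612.1 292.9] 52.5
```

```bash
python3 -m handwheel '[[-0.001,0,-0.015,0,0,0.02],[-0.001,0,-0.03,0,0,0.02],[-0.001,0,-0.045,0,0,0.02],[-0.001,0,-0.056,0,0,0.02],[-0.001,0,-0.064,0,0,0.02],[-0.001,0,-0.068,0,0,0.02],[-0.001,0,-0.068,0,0,0.02],[-0.001,0,-0.068,0,0,0.02]]'
python3 -m handwheel '[[0,0,0,0,0,0],[0,0,0,0,0,0],[0,0,0,0,0,0],[0,0,0,0,0,0],[0,0,0,0,0,0],[0,0,0,0,0,0],[0,0,0,0,0,0],[0,0,0,0,0,0]]' -1
python3 -m handwheel '[[0,0,0,0,0,0],[0,0,0,0,0,0],[0,0,0.004,0,0,0],[0,0,0.012,0,0,0],[0,0,0.02,0,0,0],[0,0,0.03,0,0,0],[0,0,0.04,0,0,0],[0,0,0.04,0,0,0]]'
python3 -m handwheel '[[0,0,0.01,0,0,0],[0,0,0.02,0,0,0],[0,0,0.03,0,0,0],[0,0,0.04,0,0,0],[0,0,0.05,0,0,0],[0,0,0.06,0,0,0],[0,0,0.06,0,0,0],[0,0,0.06,0,0,0]]'
```

```text
time_s: 20.17
position: [0.6058, 0.2829, 0.06]
tcp_rot: [[0.414, 0.91, 0.001], [0.91, -0.414, 0.0], [0.001, 0.001, -1.0]]
force: [0.4, -0.6, 0.0]
opening: 1.001
grasp_force: 0.0
time_s: 20.83
position: [0.6056, 0.2829, 0.0599]
tcp_rot: [[0.414, 0.91, 0.0], [0.91, -0.414, 0.0], [0.0, 0.0, -1.0]]
force: [-0.3, -0.6, 2.7]
opening: 0.709
grasp_force: 30.0
time_s: 21.5
position: [0.6072, 0.2834, 0.1027]
tcp_rot: [[0.414, 0.91, 0.005], [0.91, -0.414, 0.002], [0.004, 0.004, -1.0]]
force: [0.4, 0.5, -0.0]
opening: 0.713
grasp_force: 30.0
time_s: 22.17
position: [0.6059, 0.2829, 0.1606]
tcp_rot: [[0.414, 0.91, 0.002], [0.91, -0.414, 0.001], [0.001, 0.001, -1.0]]
force: [-0.3, 0.1, -1.2]
opening: 0.711
grasp_force: 30.0
```

```bash
python3 -m handwheel '[[-0.01,-0.007,0,0,0,-0.02],[-0.033,-0.023,0,0,0,-0.05],[-0.06,-0.042,0,0,0,-0.09],[-0.088,-0.062,0,0,0,-0.13],[-0.115,-0.081,0,0,0,-0.17],[-0.14,-0.098,0,0,0,-0.2],[-0.157,-0.111,0,0,0,-0.22],[-0.165,-0.116,0,0,0,-0.232]]'
python3 -m handwheel '[[0,0,-0.01,0,0,0],[0,0,-0.025,0,0,0],[0,0,-0.04,0,0,0],[0,0,-0.055,0,0,0],[0,0,-0.065,0,0,0],[0,0,-0.07,0,0,0],[0,0,-0.07,0,0,0],[0,0,-0.07,0,0,0]]'
python3 - <<'E'
from h import *
im,P,s=wcloud('w4.png'); print(s['position'],s['opening'])
q=layer(P,.007,(.440,.167),.058,.002)
u=np.array([.777,.629]);
for t in (9,69,129):
    a=q@[np.cos(np.radians(t)),np.sin(np.radians(t))]; print(t,np.percentile(a,[.2,99.8]).round(1), (np.array([440.3,167])@[np.cos(np.radians(t)),np.sin(np.radians(t))]).round(1))
E
```

```text
time_s: 22.83
position: [0.4364, 0.1654, 0.1589]
tcp_rot: [[0.779, 0.627, -0.005], [0.627, -0.779, -0.001], [-0.005, -0.003, -1.0]]
force: [-0.2, 0.8, -0.6]
opening: 0.712
grasp_force: 30.0
time_s: 23.5
position: [0.441, 0.167, 0.0894]
tcp_rot: [[0.778, 0.629, 0.0], [0.629, -0.778, 0.0], [0.0, 0.0, -1.0]]
force: [0.4, 0.7, -0.5]
opening: 0.714
grasp_force: 30.0
[0.44098297 0.16701287 0.08938943] 0.714256967158385
0.007 2443 z 0.0069 rect [455.4 180.4] [69.9 96.2] 39.4 circ [444.6 171.6] 52.0
9 [426.1 508.8] 461.0
69 [280.2 362.2] 313.7
129 [-194.6  -98.5] -147.3
```

View pics/w4.png

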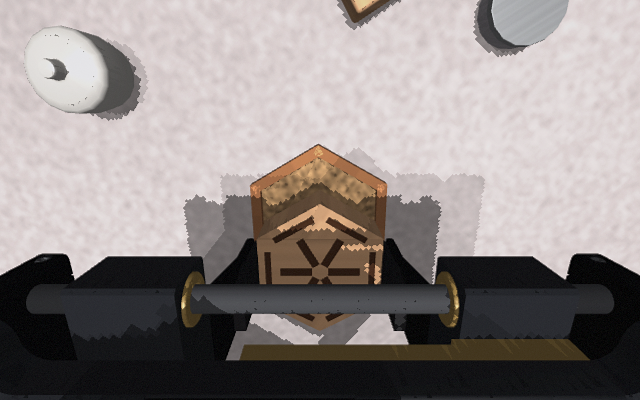

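The wrist view shows the hex block at (318,270), aligned over its tray at (318,215), with the pot clear at (65,70).

```bash
python3 -m handwheel '[[0,0,-0.012,0,0,0],[0,0,-0.025,0,0,0],[0,0,-0.036,0,0,0],[0,0,-0.044,0,0,0],[0,0,-0.048,0,0,0],[0,0,-0.051,0,0,0],[0,0,-0.051,0,0,0],[0,0,-0.051,0,0,0]]'
python3 -m handwheel '[[0,0,0,0,0,0],[0,0,0,0,0,0],[0,0,0,0,0,0],[0,0,0,0,0,0],[0,0,0,0,0,0],[0,0,0,0,0,0],[0,0,0,0,0,0],[0,0,0,0,0,0]]' 0.8
python3 -m handwheel '[[0,0,0.01,0,0,0],[0,0,0.03,0,0,0],[0,0,0.06,0,0,0],[0,0,0.09,0,0,0],[0,0,0.12,0,0,0],[0,0,0.15,0,0,0],[0,0,0.16,0,0,0],[0,0,0.16,0,0,0]]' 1
python3 - <<'E'
from h import *
im,P,s=wcloud(); print(s['position'])
layer(P,.028,(.44,.167),.05,.006)
layer(P,.007,(.44,.167),.06,.003)
E
python3 -m handwheel '[[0.015,0.01,0,0,0,0.04],[0.035,0.024,0,0,0,0.09],[0.06,0.042,0,0,0,0.13],[0.085,0.06,0,0,0,0.18],[0.11,0.078,0,0,0,0.22],[0.135,0.095,0,0,0,0.25],[0.158,0.11,0,0,0,0.272],[0.17,0.119,0,0,0,0.272]]'
python3 -m handwheel '[[0,0,-0.015,0,0,0],[0,0,-0.035,0,0,0],[0,0,-0.05,0,0,0],[0,0,-0.06,0,0,0],[0,0,-0.07,0,0,0],[0,0,-0.07,0,0,0],[0,0,-0.07,0,0,0],[0,0,-0.07,0,0,0]]'
python3 - <<'E'
from h import *
im,P,s=wcloud('w5.png'); print(s['position'])
for z in(.026,.052): layer(P,z,(.609,.285))
i=(abs(P[...,2]-.05)<.025)&(np.hypot(P[...,0]-.62,P[...,1]-.165)<.06)
if i.sum()>10: print('tin',np.median(P[i],0),cv2.minEnclosingCircle((P[i][:,:2]).astype(np.float32)))
E
```

```text
time_s: 24.22
position: [0.4407, 0.1668, 0.0388]
tcp_rot: [[0.778, 0.629, 0.001], [0.629, -0.778, 0.0], [0.001, 0.0, -1.0]]
force: [-0.3, -0.7, -0.6]
opening: 0.711
grasp_force: 30.0
time_s: 24.88
position: [0.4404, 0.1668, 0.0386]
tcp_rot: [[0.778, 0.629, 0.0], [0.629, -0.778, 0.0], [0.0, 0.0, -1.0]]
force: [0.2, 0.3, -0.5]
opening: 0.9
grasp_force: 0.0
time_s: 25.55
position: [0.4421, 0.1671, 0.2021]
tcp_rot: [[0.778, 0.629, 0.008], [0.629, -0.778, 0.001], [0.007, 0.004, -1.0]]
force: [0.5, 0.3, 0.4]
opening: 1.001
grasp_force: 0.0
[0.44212437 0.16713392 0.2020678 ]
0.028 3287 z 0.0278 rect [440.9 167.4] [71.2 61.9] 39.5 circ [440.7 167.5] 35.7
0.007 2035 z 0.0068 rect [439.9 167.4] [ 96.5 109.4] 69.4 circ [440.2 167.7] 55.0
time_s: 26.27
position: [0.6121, 0.2871, 0.1962]
tcp_rot: [[0.338, 0.941, -0.001], [0.941, -0.338, -0.0], [-0.0, -0.001, -1.0]]
force: [-0.2, -0.0, -0.1]
opening: 1.002
grasp_force: 0.0
time_s: 26.93
position: [0.6109, 0.2859, 0.1291]
tcp_rot: [[0.34, 0.94, 0.001], [0.94, -0.34, 0.0], [0.001, 0.001, -1.0]]
force: [0.2, 0.8, -0.0]
opening: 0.999
grasp_force: 0.0
[0.61093466 0.28591014 0.12911563]
0.026 14026 z 0.0249 rect [610.3 288.3] [134.4  68.2] 70.1 circ [610.6 287.9] 74.8
0.052 few
tin [0.61392536 0.22198998 0.02534322] ((0.6128028631210327, 0.22280383110046387), 0.009267924353480339)
```

View pics/w5.png

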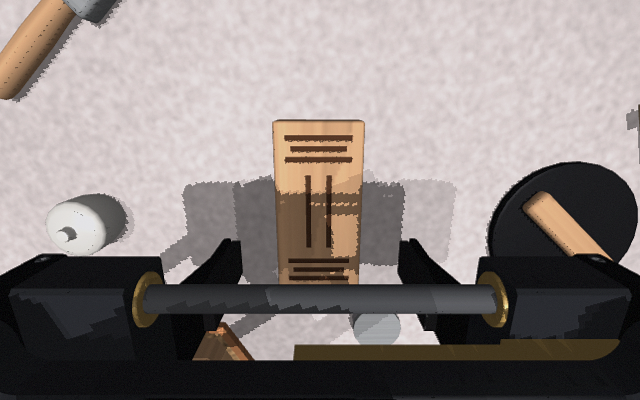

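The hex block is in its tray. The wrist view shows the long block aligned at (320,200) between the fingers, with the pot and tin clear.

```bash
python3 -m handwheel '[[-0.001,0,-0.02,0,0,0],[-0.001,0,-0.04,0,0,0],[-0.001,0,-0.06,0,0,0],[-0.001,0,-0.077,0,0,0],[-0.001,0,-0.088,0,0,0],[-0.001,0,-0.095,0,0,0],[-0.001,0,-0.095,0,0,0],[-0.001,0,-0.095,0,0,0]]'
python3 -m handwheel '[[0,0,0,0,0,0],[0,0,0,0,0,0],[0,0,0,0,0,0],[0,0,0,0,0,0],[0,0,0,0,0,0],[0,0,0,0,0,0],[0,0,0,0,0,0],[0,0,0,0,0,0]]' -1
python3 -m handwheel '[[0,0,0,0,0,0],[0,0,0,0,0,0],[0,0,0.004,0,0,0],[0,0,0.01,0,0,0],[0,0,0.018,0,0,0],[0,0,0.026,0,0,0],[0,0,0.032,0,0,0],[0,0,0.036,0,0,0]]'
python3 -m handwheel '[[0,0,0.01,0,0,0],[0,0,0.02,0,0,0],[0,0,0.03,0,0,0],[0,0,0.044,0,0,0],[0,0,0.058,0,0,0],[0,0,0.072,0,0,0],[0,0,0.08,0,0,0],[0,0,0.084,0,0,0]]'
```

```text
time_s: 27.65
position: [0.61, 0.286, 0.0342]
tcp_rot: [[0.34, 0.94, 0.001], [0.94, -0.34, 0.0], [0.001, 0.001, -1.0]]
force: [0.4, 0.7, 1.1]
opening: 1.003
grasp_force: 0.0
time_s: 28.32
position: [0.6099, 0.2859, 0.0343]
tcp_rot: [[0.34, 0.94, 0.001], [0.94, -0.34, 0.0], [0.001, 0.001, -1.0]]
force: [-0.1, -0.1, 5.2]
opening: 0.78
grasp_force: 30.0
time_s: 28.98
position: [0.61, 0.286, 0.0708]
tcp_rot: [[0.34, 0.94, 0.002], [0.94, -0.34, 0.0], [0.001, 0.001, -1.0]]
force: [0.9, -0.0, -1.1]
opening: 0.78
grasp_force: 30.0
time_s: 29.65
position: [0.6104, 0.2861, 0.1558]
tcp_rot: [[0.34, 0.94, 0.003], [0.94, -0.34, 0.001], [0.002, 0.003, -1.0]]
force: [0.2, 0.0, -1.6]
opening: 0.775
grasp_force: 30.0
```

```bash
python3 -m handwheel '[[-0.006,-0.012,0,0,0,0.01],[-0.016,-0.035,0,0,0,0.03],[-0.028,-0.061,0,0,0,0.055],[-0.04,-0.088,0,0,0,0.08],[-0.052,-0.114,0,0,0,0.105],[-0.064,-0.14,0,0,0,0.13],[-0.076,-0.166,0,0,0,0.155],[-0.088,-0.193,0,0,0,0.18]]'
python3 -m handwheel '[[-0.012,-0.026,0,0,0,0.025],[-0.024,-0.053,0,0,0,0.05],[-0.036,-0.08,0,0,0,0.075],[-0.048,-0.106,0,0,0,0.1],[-0.06,-0.132,0,0,0,0.125],[-0.072,-0.158,0,0,0,0.15],[-0.084,-0.184,0,0,0,0.175],[-0.094,-0.207,0,0,0,0.19]]'
python3 -m handwheel '[[-0.009,-0.02,0,0,0,0.01],[-0.015,-0.032,0,0,0,0.017],[-0.018,-0.038,0,0,0,0.017],[-0.018,-0.038,-0.01,0,0,0.017],[-0.018,-0.038,-0.025,0,0,0.017],[-0.018,-0.038,-0.038,0,0,0.017],[-0.018,-0.038,-0.045,0,0,0.017],[-0.018,-0.038,-0.045,0,0,0.017]]'
python3 - <<'E'
from h import *
im,P,s=wcloud('w6.png'); print(s['position'],s['opening'])
q=layer(P,.007,(.410,-.152),.11,.002)
for t in (24.5,114.5):
    u=[np.cos(np.radians(t)),np.sin(np.radians(t))]; a=q@u; print(t,np.percentile(a,[.2,99.8]).round(1),(np.array([410,-152])@u).round(1))
z=s['position'][2]-.008
m=layer(P,z,(.41,-.152),.1,.006)
E
```

```text
time_s: 30.32
position: [0.5205, 0.0919, 0.1535]
tcp_rot: [[-0.016, 1.0, -0.0], [1.0, 0.016, 0.0], [0.0, -0.0, -1.0]]
force: [0.1, -0.0, -1.3]
opening: 0.778
grasp_force: 30.0
time_s: 30.98
position: [0.4265, -0.1155, 0.1536]
tcp_rot: [[-0.385, 0.923, -0.0], [0.923, 0.385, -0.0], [0.0, -0.0, -1.0]]
force: [-0.3, -0.0, -1.5]
opening: 0.78
grasp_force: 30.0
time_s: 31.65
position: [0.4088, -0.1514, 0.1074]
tcp_rot: [[-0.414, 0.91, -0.003], [0.91, 0.414, 0.002], [0.003, -0.002, -1.0]]
force: [0.3, 0.2, -0.9]
opening: 0.779
grasp_force: 30.0
[ 0.40884336 -0.15140154  0.10741918] 0.7789658699073274
0.007 1877 z 0.0069 rect [378.1 -83.2] [102.4  21.9] 24.0 circ [378.1 -82.9] 51.9
24.5 [258.5 360.5] 310.1
114.5 [-243.1 -221.9] -308.3
0.09941917815381587 26206 z 0.0982 rect [ 403.5 -140. ] [ 85.9 115.4] 24.4 circ [ 403.5 -140.5] 66.4
```

View pics/w6.png

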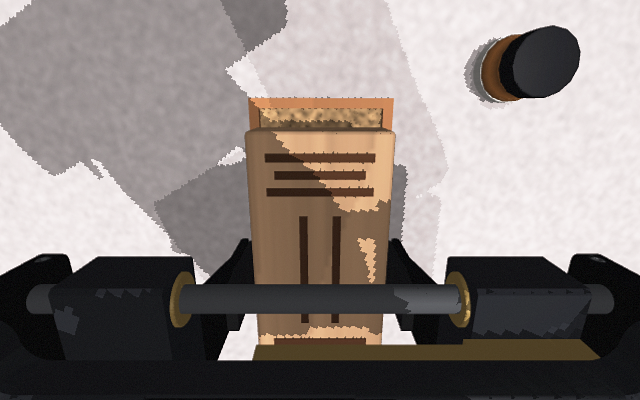

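The wrist view shows the long block at (318,230), square to its tray edge at (320,105), with the jar clear at (540,60). Lowering it now.

```bash
python3 -m handwheel '[[0,0,-0.015,0,0,0],[0,0,-0.03,0,0,0],[0,0,-0.044,0,0,0],[0,0,-0.055,0,0,0],[0,0,-0.063,0,0,0],[0,0,-0.068,0,0,0],[0,0,-0.07,0,0,0],[0,0,-0.07,0,0,0]]'
python3 -m handwheel '[[0,0,0,0,0,0],[0,0,0,0,0,0],[0,0,0,0,0,0],[0,0,0,0,0,0],[0,0,0,0,0,0],[0,0,0,0,0,0],[0,0,0,0,0,0],[0,0,0,0,0,0]]' 1
python3 -m handwheel '[[0,0,0.01,0,0,0],[0,0,0.03,0,0,0],[0,0,0.06,0,0,0],[0,0,0.09,0,0,0],[0,0,0.12,0,0,0],[0,0,0.15,0,0,0],[0,0,0.18,0,0,0],[0,0,0.2,0,0,0]]' 1
python3 - <<'E'
from h import *
im,P,s=wcloud(); print(s['position'])
layer(P,.028,(.41,-.152),.1,.006)
layer(P,.007,(.41,-.152),.12,.003)
shot('side','s7.png')
E
```

```text
time_s: 32.37
position: [0.4096, -0.1522, 0.0386]
tcp_rot: [[-0.414, 0.91, 0.0], [0.91, 0.414, -0.0], [-0.0, 0.0, -1.0]]
force: [-0.4, -0.6, -1.1]
opening: 0.78
grasp_force: 30.0
time_s: 33.03
position: [0.4094, -0.1522, 0.0386]
tcp_rot: [[-0.414, 0.91, 0.0], [0.91, 0.414, -0.0], [-0.0, 0.0, -1.0]]
force: [0.1, -0.7, -0.0]
opening: 0.998
grasp_force: 0.0
time_s: 33.7
position: [0.4098, -0.1524, 0.2412]
tcp_rot: [[-0.414, 0.91, 0.003], [0.91, 0.414, -0.002], [-0.003, 0.002, -1.0]]
force: [0.5, 0.3, -0.1]
opening: 1.002
grasp_force: 0.0
[ 0.40982412 -0.1523867   0.2411707 ]
0.028 7490 z 0.0279 rect [ 409.3 -151.8] [ 68.  138.7] 24.4 circ [ 409.1 -151.8] 76.5
0.007 2779 z 0.0069 rect [ 409.6 -152.9] [102.2 173.6] 24.3 circ [ 409.5 -152.3] 99.7
```

View pics/s7.png

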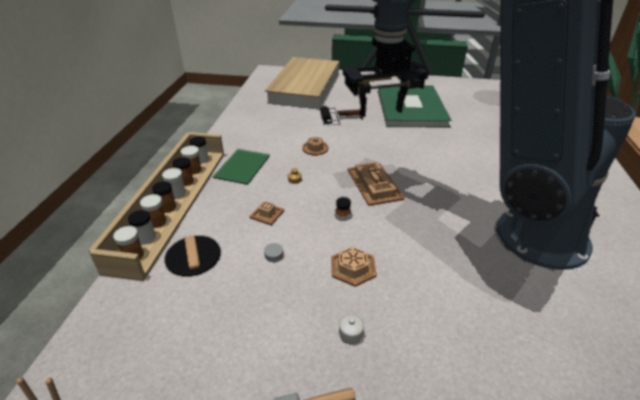

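All four blocks lie in their own trays: square (267,211), round (316,145), hex (353,264) and long (376,182). The jar (343,207) and pot (351,328) have not moved. Handing in.

```bash
python3 -c "
from rig import bot
print(bot.hand_in())"
```

```text
the job is handed in; nothing more can be done
None
```

All four blocks are flat in their own trays, carved face up and within about 1 mm of centre by my wrist-camera measurements; the jar and pot still stand where they were. I handed the job in at about 34 s, but the hand-in call returned no verdict.

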